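# Load the cast tray and index it to the camera

## Robot

A 6-joint arm with a two-finger parallel gripper is mounted at the origin on the work surface. World frame = base frame: x ahead of the robot, y to its left, z up, the work surface at z = 0. Lengths are in mm, angles in rad, forces in N, time in s.
With the tool pointing down it reaches from about 400 to 925 mm from the base axis. Payload 12.5 kg.
Tool frame: the origin (TCP) lies on the mounting face of the last link; the fingertips stand 190 mm ahead of it and the grasp point (between the pads) lies 171 mm ahead of it; z points along the fingers, y is the line along which they close (so a half turn about z gives the same grasp; the last joint's range is limited). The gripper opens to 95 mm and grips with 3 to 60 N. Pads are 20 mm wide; open, the fingers measure 119 mm over their backs; the gripper's body (75 mm by 180 mm) begins 59 mm behind the grasp point.
Start: joints at [1.172, 0.491, 1.559, -0, 1.092, -0.106], TCP at [180.372, 598.407, 404.761] pointing down, gripper open.
Joint ranges: [-3.1, 3.1], [-0.84, 2.19], [0.05, 2.79], [-1.13, 4.28], [0.06, 2.93], [-2.69, 2.69]. Speed limits (rad/s): [2.22, 2.22, 2.79, 3.14, 3.14, 3.14].

## Interface

Orientations are given as [roll, pitch, yaw] about the fixed x, y, z axes, in that order (R = Rz(yaw) Ry(pitch) Rx(roll)).
In Python, from cell import env gives the robot as it stands.
- The arm moves only by the tool carry_out, never from a script. Its argument "series" is a list of rows, each a list of 5 numbers: the shift along the tool's x, y, z in m, then the turn about the tool's z in degrees, then the opening, from 0 (shut) to 1 (fully open). A call has 1 to 20 rows; each row is the pose to reach, as a shift and turn from the pose commanded when the call began, along the tool's axes at that moment; what a row does not reach only later rows make up. A row lasts 1/8 s, in which the tool goes at most 62.5 mm and 10.7 degrees, less where a joint would pass 70% of its speed; a pose out of reach is approached as far as the arm can. A call with a gripper value outside its range is refused whole. The fingers move at their own pace and stop on an object; the grip force is fixed at half the most. Time passes only in rows, so rows that repeat a pose let the fingers close. It gives the time, the measured TCP pose, the force, the opening and the grip force at its end, in the units of the state.
- env.state(): the state, without advancing time (a new reading comes with each control period).
- env.read_camera(name): name is "scene" or "top" or "wrist"; returns (picture, depth): 384x512x3 uint8, red, green, blue; 384x512 float32, mm along the optical axis (not along the pixel's ray), 0 where there is no reading.
- env.get_calibration(name): a dict with "intrinsics" (3x3 intrinsics, pixels), "D" ([k1, k2, p1, p2, k3] as OpenCV has them; the pictures are not rectified), "cam_to_world" (4x4, takes a point from camera to world coordinates); the wrist camera has in their place "T_tool_cam" (4x4, takes a point from camera to tool coordinates, whose origin is the TCP and whose axes are the flange's). Camera axes: x right, y up, looking along -z (the intrinsics and any distortion apply to the point x, -y, -z); pixel columns grow to the right and rows downward; lengths in mm; the calibration is good to about 2 mm. A picture is of the moment at which its call begins: read the wrist's pose just before it. get_calibration takes no time and is no camera call.
- env.job_done(): hands the job in; it is judged then, once.
The state is a dict: "t": time; "joints": joint angles; "qvel": joint speeds; "tau": joint torques, N m; "eef_pos": TCP position; "tcp_rot": TCP orientation; "ft_force": force on the tool from outside, world axes, zero at the start; "moment": the same for the moment, N m; "opening": opening from 0.0 (shut) to 1.0 (fully open); "grip_force": force on a finger pad.
Only numpy, scipy, OpenCV 4.12 (cv2) and the standard library are available. Lean on these libraries where they do the work, as an engineer would, in place of code of your own. Each camera call takes 0.05 s, during which the arm holds its last target. There are 200 camera calls.

## Task

Stand the two loose stone casts in the two empty cells of the tray, one in each, upright and with their front teeth towards the camera's side of the slide. Then pull up the spring plunger by its black knob, slide the tray one hole along towards the end where the camera stands, let the pin drop fully home in that hole, and finish still holding the knob, pin home, so that the tray stays locked for the shot. Leave the mixing bowl, the jar, the paper cup and the camera alone.

Things in the scene. Friction and masses are not known exactly. Their poses are not given: they have to be found in the camera images.
- slide_frame: Fixed ladder-like frame of the cast slide. Origin on the table under its middle; x points away from the robot (to the camera's side), y along the slide, z up. Steel index tube along y at x = -67 mm, the robot's side; 12 mm round guide rod at x = +30 mm under the tray; two aluminium cross feet, 12 mm high, x -97 to +53 mm, at y = +-205 mm.
- index_tube (a point): Centre of the middle hole, on the top face of the index tube, 40 mm above the table; axes as slide_frame. The square steel tube is 25 mm wide and 436 mm long; its top has five 10 mm holes at y = -140, -70, 0, +70, +140 mm from here.
- tray (a joint): Travel of the tray along the slide (m), positive to +y of slide_frame: 0 at the start (pin in the middle hole), +0.07 and -0.07 in the next holes, end stops at +-0.146. Tray and sleeve weigh 0.7 kg and drag with about 2.5 N. It moves only while the pin is out of the holes.
- plunger (a joint): Lift of the spring plunger (m): 0 fully home, pin 8 mm deep in a hole; about 0.008 when the pin rests on the tube between holes (not locked); 0.012 fully up. Above 0.0085 the pin is clear and the tray slides. The spring pushes down with 5 N at home and 9 N fully up and it does not latch up. The 8 mm pin has a round nose and about 1 mm play each way in the hole.
- knob: Black round knob fixed on the plunger: lift it to pull the pin, move it sideways to move the tray. 28 mm diameter, 22 mm high; origin at the centre of its underside, 63 mm above the table when home; x = -67 mm in slide_frame, y = the tray's travel. Below it an 18 mm barrel (top 60 mm above the table) on an aluminium sleeve 80 mm long, 36 mm wide (top 46 mm).
- cell_left (a point): Centre of the floor of the cell at the slide's +y side, 38 mm above the table; axes as slide_frame; moves with the tray. Empty at the start. The white divided tray, 74 x 214 mm outside, has three cells in a row along y, 66 x 66 mm inside, centres 70 mm apart; its walls and dividers are 4 mm thick, tops 18 mm above the cell floor.
- cell_mid (a point): The same for the middle cell, which already holds a cast.
- cell_right (a point): The same for the cell at the slide's -y side. Empty at the start.
- cast_a: Loose dental stone cast, about 0.16 kg: pink D-shaped plinth 48 mm high, 50 mm wide (y), flat heel 22 mm behind the origin (-x), round front 25 mm ahead (+x); tan gum and cream teeth on top, up to 61 mm. Origin at the underside, z up, +x to the front teeth (closed end of the horseshoe). Starts on the table at the robot's left, front within 0.6 rad of world +x.
- cast_b: The second loose cast, just like cast_a; starts on the table at the robot's right.
- cast_seated: A third cast like cast_a that already stands in the middle cell, front to the camera's side, and stays there.
- camera: Black camera with a stubby lens on a short stand, fixed on the far side of the slide, lens towards the slide, near one of the slide's two ends (which one varies): x = +145 mm, y = +140 or -140 mm in slide_frame. 92 x 118 mm, 132 mm high; origin at the centre of its underside.
- mixing_bowl: Bystander: dark rubber mixing bowl, 116 mm across, 62 mm high, on the camera's side of the slide near its other end. Origin at the centre of its underside.
- powder_jar: Bystander: closed jar, 68 mm across, 85 mm high, at the robot's left. Origin at the centre of its underside.
- paper_cup: Bystander: white paper cup, 74 mm across, 88 mm high, at the robot's right. Origin at the centre of its underside.
- cast_a_front (a point): Point at the front of cast_a's plinth, 25 mm ahead of its origin, at its underside.
- cast_b_front (a point): Point at the front of cast_b's plinth, 25 mm ahead of its origin, at its underside.
- cast_seated_front (a point): Point at the front of cast_seated's plinth, 25 mm ahead of its origin, at its underside.
Mind the look-alikes: they are no part of the job. Leave any red look-alike of the cast_b alone. Several things look just like the camera: the one meant starts farthest from the robot's base.

How it is judged (in metres and radians):
On the way, in this order (a step that is already met when the one before it is completed fails the run):
1. both loose casts stand in the two end cells, one in each, upright, fronts towards the camera's side, let go, while the tray is still locked in the middle hole (((x of cast_a in the frame of cell_left between -0.012 and 0.012 m and y of cast_a in the frame of cell_left between -0.012 and 0.012 m and z of cast_a in the frame of cell_left between -0.004 and 0.004 m and angle between cast_a's own z axis and vertical below 0.1 rad and angle between the x axis of cast_a and the x axis of cell_left, either way round below 0.6 rad and x of cast_a_front in the frame of cell_left above 0.005 m) or (x of cast_a in the frame of cell_right between -0.012 and 0.012 m and y of cast_a in the frame of cell_right between -0.012 and 0.012 m and z of cast_a in the frame of cell_right between -0.004 and 0.004 m and angle between cast_a's own z axis and vertical below 0.1 rad and angle between the x axis of cast_a and the x axis of cell_right, either way round below 0.6 rad and x of cast_a_front in the frame of cell_right above 0.005 m)) and ((x of cast_b in the frame of cell_left between -0.012 and 0.012 m and y of cast_b in the frame of cell_left between -0.012 and 0.012 m and z of cast_b in the frame of cell_left between -0.004 and 0.004 m and angle between cast_b's own z axis and vertical below 0.1 rad and angle between the x axis of cast_b and the x axis of cell_left, either way round below 0.6 rad and x of cast_b_front in the frame of cell_left above 0.005 m) or (x of cast_b in the frame of cell_right between -0.012 and 0.012 m and y of cast_b in the frame of cell_right between -0.012 and 0.012 m and z of cast_b in the frame of cell_right between -0.004 and 0.004 m and angle between cast_b's own z axis and vertical below 0.1 rad and angle between the x axis of cast_b and the x axis of cell_right, either way round below 0.6 rad and x of cast_b_front in the frame of cell_right above 0.005 m)) and x of cast_seated in the frame of cell_mid between -0.012 and 0.012 m and y of cast_seated in the frame of cell_mid between -0.012 and 0.012 m and z of cast_seated in the frame of cell_mid between -0.004 and 0.004 m and angle between cast_seated's own z axis and vertical below 0.1 rad and angle between the x axis of cast_seated and the x axis of cell_mid, either way round below 0.6 rad and x of cast_seated_front in the frame of cell_mid above 0.005 m and contact force between the fingers and cast_a below 0.2 N and contact force between the fingers and cast_b below 0.2 N and value of joint tray between -0.004 and 0.004 m and value of joint plunger below 0.002 m), for 0.2 s.
2. the plunger is pulled up, its pin clear of the hole (value of joint plunger above 0.0075 m), for 0.05 s.
At the end, for the whole second after the job is handed in: Tray 70 mm (within 3) from its start, on the camera's end, at rest; plunger within 2 mm of home; fingers on the knob with over 3 N; three casts upright, one per cell, on the floor, within 12 mm of the cell's centre, fronts to the camera's side within 0.6 rad; loose ones let go (((y of camera in the frame of slide_frame above 0 m and value of joint tray between 0.067 and 0.073 m) or (y of camera in the frame of slide_frame below 0 m and value of joint tray between -0.073 and -0.067 m)) and value of joint plunger below 0.002 m and velocity of joint tray between -0.01 and 0.01 m/s and contact force between the fingers and knob above 3 N and ((x of cast_a in the frame of cell_left between -0.012 and 0.012 m and y of cast_a in the frame of cell_left between -0.012 and 0.012 m and z of cast_a in the frame of cell_left between -0.004 and 0.004 m and angle between cast_a's own z axis and vertical below 0.1 rad and angle between the x axis of cast_a and the x axis of cell_left, either way round below 0.6 rad and x of cast_a_front in the frame of cell_left above 0.005 m) or (x of cast_a in the frame of cell_right between -0.012 and 0.012 m and y of cast_a in the frame of cell_right between -0.012 and 0.012 m and z of cast_a in the frame of cell_right between -0.004 and 0.004 m and angle between cast_a's own z axis and vertical below 0.1 rad and angle between the x axis of cast_a and the x axis of cell_right, either way round below 0.6 rad and x of cast_a_front in the frame of cell_right above 0.005 m)) and ((x of cast_b in the frame of cell_left between -0.012 and 0.012 m and y of cast_b in the frame of cell_left between -0.012 and 0.012 m and z of cast_b in the frame of cell_left between -0.004 and 0.004 m and angle between cast_b's own z axis and vertical below 0.1 rad and angle between the x axis of cast_b and the x axis of cell_left, either way round below 0.6 rad and x of cast_b_front in the frame of cell_left above 0.005 m) or (x of cast_b in the frame of cell_right between -0.012 and 0.012 m and y of cast_b in the frame of cell_right between -0.012 and 0.012 m and z of cast_b in the frame of cell_right between -0.004 and 0.004 m and angle between cast_b's own z axis and vertical below 0.1 rad and angle between the x axis of cast_b and the x axis of cell_right, either way round below 0.6 rad and x of cast_b_front in the frame of cell_right above 0.005 m)) and x of cast_seated in the frame of cell_mid between -0.012 and 0.012 m and y of cast_seated in the frame of cell_mid between -0.012 and 0.012 m and z of cast_seated in the frame of cell_mid between -0.004 and 0.004 m and angle between cast_seated's own z axis and vertical below 0.1 rad and angle between the x axis of cast_seated and the x axis of cell_mid, either way round below 0.6 rad and x of cast_seated_front in the frame of cell_mid above 0.005 m and contact force between the fingers and cast_a below 0.2 N and contact force between the fingers and cast_b below 0.2 N); the arm keeps its last pose, push and grip.
It fails at once if the mixing bowl, the jar or the paper cup is moved more than 20 mm (distance of any of mixing_bowl, powder_jar, paper_cup from where it was at the start of the episode above 0.02 m).
It fails at once if the robot hits the camera (more than 5 N) (contact force between the arm and camera above 5 N).
It fails at once if a cast is knocked over (angle between any of cast_a, cast_b, cast_seated's own z axis and vertical above 0.6 rad).
It also fails if it takes over 58 s, if anything falls off the work surface, if the arm or the gripper's body presses on something with over 40 N, if the wrist force passes 120 N, or if a joint passes its speed limit or range.

## Working session

There is one attempt and no reset: what is moved stays moved. The work goes in short steps, Python scripts to look and compute and a tool call to move; the robot and the scene stay as the last step left them, time stands still between calls to the robot, and variables do not carry over. Pictures are saved under pics/ and viewed, at most 10 in all, crops included, and the job is handed in when it is done.

Besides the shell and the picture viewer there is one more tool, called after "Call:" as name([rows], argument=value, ...), one row to a line, values as JSON. carry_out: Moves the arm, as the interface text tells. Its arguments: {"type":"object","properties":{"series":{"type":"array","items":{"type":"array","items":{"type":"number"}}}},"required":["series"]}

```bash
ls; mkdir -p pics
cat > h.py <<'E'
import numpy as np, cv2
from cell import env
from scipy.spatial.transform import Rotation as R
def shot(n):
    s=env.state(); p,d=env.read_camera(n); c=env.get_calibration(n)
    if n=="wrist":
        T=np.eye(4);T[:3,:3]=R.from_euler('xyz',s["tcp_rot"]).as_matrix();T[:3,3]=s["eef_pos"]
        M=T@np.array(c["T_tool_cam"])
    else: M=np.array(c["cam_to_world"])
    np.savez(f"{n}.npz",p=p,d=d,M=M,K=c["intrinsics"],D=c["D"])
    return p,d
def cloud(n):
    z=np.load(f"{n}.npz");d=z["d"];h,w=d.shape
    v,u=np.mgrid[:h,:w]
    q=cv2.undistortPoints(np.stack([u,v],-1).reshape(-1,1,2).astype(float),z["K"],z["D"]).reshape(h,w,2)
    P=np.stack([q[...,0]*d,-q[...,1]*d,-d,np.ones_like(d)],-1)@z["M"].T
    P=P[...,:3]; P[d<=0]=np.nan
    return P
def save(p,name,box=None,s=1):
    if box: p=p[box[1]:box[3],box[0]:box[2]]
    cv2.imwrite(f"pics/{name}.png",cv2.resize(p[...,::-1],None,fx=s,fy=s,interpolation=cv2.INTER_CUBIC))
E
python3 - <<'E'
from h import *
p,d=shot("top");save(p,"top0",s=1.5)
p,d=shot("scene");save(p,"scene0",s=1.5)
print(env.state())
E
```

```text
pics
{'t': 0.1, 'joints': array([ 1.17238427e+00,  4.91497224e-01,  1.55935212e+00, -1.67978931e-05,
        1.09170960e+00, -1.05615915e-01]), 'qvel': array([-6.38483153e-05, -1.05374933e-03, -1.68897377e-03, -1.09979132e-03,
        2.87627916e-04,  2.05898060e-04]), 'tau': array([ 2.19567948e-03, -6.13626194e+01, -2.58602035e+01,  6.93164254e-02,
        4.71177232e-02, -3.47017613e-05]), 'eef_pos': array([180.37644861, 598.38812494, 404.23390723]), 'tcp_rot': array([-3.14063018e+00, -8.70497652e-05,  2.84880422e+00]), 'ft_force': array([ 0.10969267,  0.35421148, -0.02518743]), 'moment': array([-0.011885  ,  0.00747008,  0.01975876]), 'grip_force': 0.0, 'opening': 0.99923598072501}
```

View pics/top0.png

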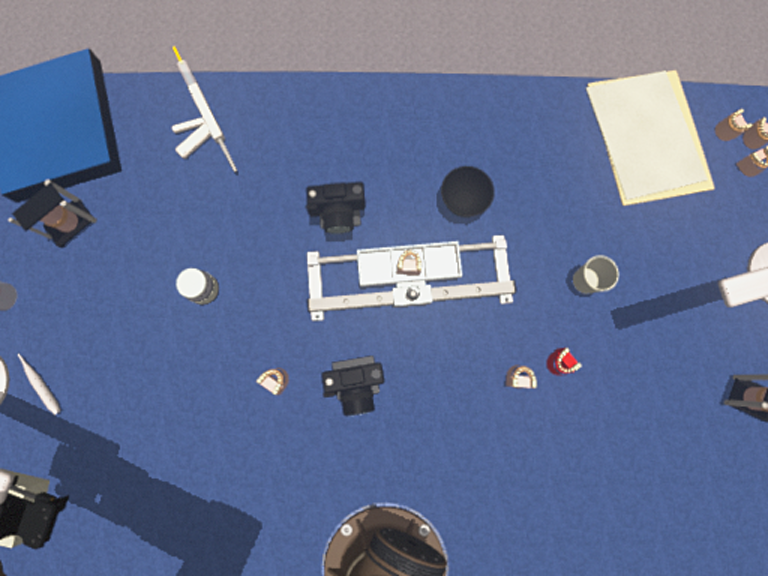

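View pics/scene0.png

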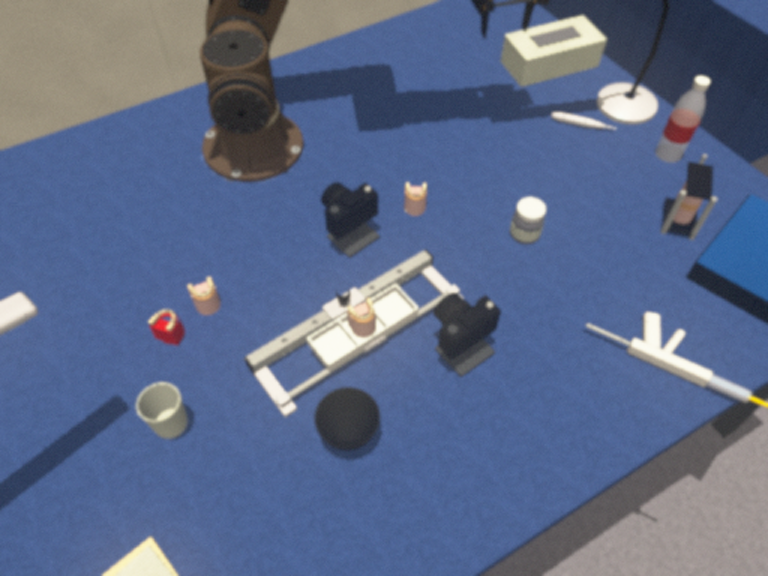

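The top view (1.5x) shows these candidates:
- **Casts:** loose cast_a at (271,381), loose cast_b at (521,378), and the red look-alike at (565,361), which is to be left alone. The seated cast is at (409,263).
- **Cameras:** the far one at (336,207) is the one meant. The look-alike at (352,385) is near cast_a.
- **Knob:** (412,293).

Next I'll measure them.

```bash
cat > m.py <<'E'
from h import *
for n in ["top"]:
    P=cloud(n); p=np.load(n+".npz")["p"]
    def blob(u,v,r,z0,z1):
        m=np.zeros(P.shape[:2],bool); m[max(0,v-r):v+r,max(0,u-r):u+r]=1
        return m&(P[...,2]>z0)&(P[...,2]<z1)
    for nm,u,v,r,z0,z1 in [("a",181,254,16,35,70),("b",347,252,14,35,70),("red",377,241,15,25,70),("seat",273,175,14,75,110),("cam",224,138,30,20,140),("fakecam",235,257,30,20,140),("bowl",312,128,25,10,80),("jar",131,191,20,20,100),("cup",397,183,22,20,100),("knob",275,195,8,70,95)]:
        m=blob(u,v,r,z0,z1); Q=P[m]
        if len(Q): print(nm,len(Q),"med",np.median(Q,0).round(0),"min",Q.min(0).round(0),"max",Q.max(0).round(0))
    # slide: white pixels
    for px in [(210,170),(334,162),(211,210),(338,199),(230,200),(320,193),(240,185),(308,175)]:
        print(px,P[px[1],px[0]].round(0),p[px[1],px[0]])
E
python3 m.py
```

```text
a 189 med [374. 230.  49.] min [347. 207.  35.] max [402. 259.  65.]
b 186 med [ 381. -280.   51.] min [ 365. -306.   35.] max [ 411. -258.   64.]
red 237 med [ 417. -368.   50.] min [ 390. -401.   26.] max [ 446. -345.   66.]
seat 181 med [616. -47.  89.] min [598. -69.  77.] max [643. -23. 102.]
cam 1069 med [734. 102. 116.] min [646.  14.  40.] max [777. 164. 137.]
fakecam 1002 med [371.  60. 118.] min [310.   6.  69.] max [411. 123. 137.]
bowl 757 med [ 800. -184.   33.] min [ 725. -230.   10.] max [ 835. -116.   68.]
jar 473 med [567. 388.  82.] min [537. 364.  20.] max [603. 426.  90.]
cup 437 med [ 601. -456.   64.] min [ 562. -478.   20.] max [ 635. -404.   93.]
knob 20 med [550. -52.  82.] min [543. -66.  72.] max [570. -41.  86.]
(210, 170) [646. 155.   9.] [240 238 233]
(334, 162) [ 673. -250.   27.] [244 242 238]
(211, 210) [514. 147.  14.] [155 156 151]
(338, 199) [ 553. -262.   17.] [156 154 149]
(230, 200) [545.  86.  28.] [216 208 195]
(320, 193) [ 568. -199.   40.] [184 175 162]
(240, 185) [589.  54.  53.] [249 250 246]
(308, 175) [ 635. -168.   -1.] [ 84 102 152]
```

```bash
cat >> h.py <<'E'
def go(x,y,z,yaw):
    """print tool-frame shift (m) and turn (deg) to bring grasp point to world x,y,z with yaw of tool (mod pi)"""
    s=env.state(); r=R.from_euler('xyz',s["tcp_rot"]); t=np.array([x,y,z+171.])-s["eef_pos"]
    dy=np.degrees(-(yaw-s["tcp_rot"][2])); dy=(dy+90)%180-90
    print("shift",(r.inv().apply(t)/1000).round(4),"turn",round(dy,1),"or",round(dy-np.sign(dy)*180,1),"q6",s["joints"][5].round(2), "t",s["t"])
E
python3 - <<'E'
from h import *
print(np.round(env.get_calibration("wrist")["T_tool_cam"],3)); print(env.get_calibration("wrist")["intrinsics"])
go(375,230,240,2.849); go(600,-50,240,0.08+np.pi)
E
```

```text
[[ 0.0000e+00  9.6400e-01  2.6800e-01  7.5257e+01]
 [ 1.0000e+00  0.0000e+00 -1.0000e-03  3.0100e-01]
 [-1.0000e-03  2.6800e-01 -9.6400e-01  1.9952e+01]
 [ 0.0000e+00  0.0000e+00  0.0000e+00  1.0000e+00]]
[[281.4976623    0.         259.2964071 ]
 [  0.         281.4976623  191.82927495]
 [  0.           0.           1.        ]]
shift [-0.2927 -0.2965 -0.0065] turn -0.0 or 180.0 q6 -0.11 t 0.1
shift [-0.5889 -0.4997 -0.0063] turn -21.4 or 158.6 q6 -0.11 t 0.1
```

Call:
carry_out([
  [-0.06,-0.06,0,0,0.9],
  [-0.1,-0.1,0,0,0.9],
  [-0.14,-0.142,0,0,0.9],
  [-0.18,-0.182,0,0,0.9],
  [-0.22,-0.223,0,0,0.9],
  [-0.26,-0.263,0,0,0.9],
  [-0.28,-0.285,0,0,0.9],
  [-0.293,-0.296,0,0,0.9],
  [-0.293,-0.296,0,0,0.9],
  [-0.293,-0.296,0,0,0.9],
])

```text
t: 1.35
eef_pos: [375.2, 230.8, 404.7]
tcp_rot: [3.142, -0.0, 2.849]
ft_force: [0.6, 0.4, -0.1]
opening: 0.9
grip_force: 0.0
```

Run:
```python
from h import *
p,d=shot("wrist");save(p,"w1",s=1.5)
s=env.state();print(s["t"],s["eef_pos"],s["tcp_rot"])
P=cloud("wrist"); hsv=cv2.cvtColor(p,cv2.COLOR_RGB2HSV)
m=(P[...,2]>42)&(P[...,2]<54)
n,l,st,c=cv2.connectedComponentsWithStats(m.astype(np.uint8))
for i in range(1,n):
    if st[i,4]>60:
        Q=P[l==i]; print(i,st[i],Q.min(0).round(1),Q.max(0).round(1),cv2.minAreaRect(Q[:,:2].astype(np.float32)))
```

```text
1.4 [375.11730524 230.98280711 404.63867706] [ 3.14158539e+00 -2.77779365e-04  2.84944363e+00]
1 [243 158  44  39 686] [348.5 212.4  42.2] [399.7 265.2  54. ] ((375.4813232421875, 233.98056030273438), (48.94003677368164, 40.5906867980957), 50.58040237426758)
```

View pics/w1.png

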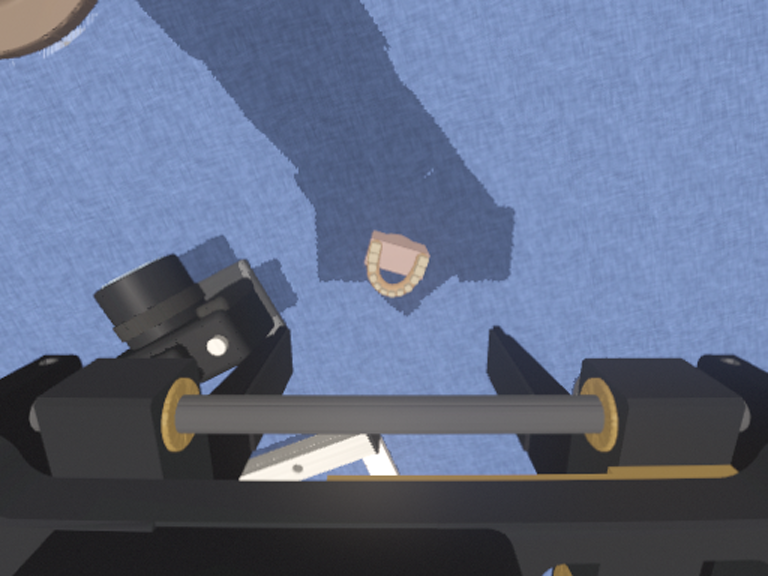

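The wrist view shows cast_a at (397,263) in the enlarged picture, with its heel edge from (373,233) to (429,249) and its front pointing down in the image, which is away from the robot.

```bash
cat >> h.py <<'E'
def at(n,u,v,z):
    f=np.load(f"{n}.npz"); q=cv2.undistortPoints(np.array([[[u,v]]],float),f["K"],f["D"])[0,0]
    r=f["M"][:3,:3]@[q[0],-q[1],-1]; o=f["M"][:3,3]; return o+r*(z-o[2])/r[2]
def heel(n,l,r,k=1.5,z=48):
    a=at(n,l[0]/k,l[1]/k,z)[:2];b=at(n,r[0]/k,r[1]/k,z)[:2]
    e=a-b  # from right to left seen by robot-side camera; 
    print("corners",a.round(1),b.round(1),"width",np.linalg.norm(e).round(1))
    return a,b
def dfit(n,x0,y0,yaw0,r=45,z0=4,z1=47,base=0):
    """fit plinth D outline (top view) to cloud: side and rim points lie on the outline"""
    from scipy.optimize import least_squares
    P=cloud(n).reshape(-1,3); P=P[np.isfinite(P).all(1)]
    Q=P[(np.hypot(P[:,0]-x0,P[:,1]-y0)<r)&(P[:,2]>base+z0)&(P[:,2]<base+z1)]
    def f(p):
        c,s=np.cos(p[2]),np.sin(p[2]); d=Q[:,:2]-p[:2]
        X=d[:,0]*c+d[:,1]*s; Y=-d[:,0]*s+d[:,1]*c
        # signed distance to D: circle r25 for X>0, box for X<0
        b=np.maximum(np.abs(Y)-25,-22-X); g=np.hypot(X,Y)-25
        return np.where(X>0,g,b)
    o=least_squares(f,[x0,y0,yaw0],loss="soft_l1",f_scale=2)
    print("dfit",len(Q),o.x.round(3),"rms",np.sqrt(np.mean(o.fun**2)).round(2),"med",np.median(np.abs(o.fun)).round(2)); return o.x
E
python3 - <<'E'
from h import *
heel("wrist",(373,233),(429,249))
dfit("wrist",375,232,0)
dfit("top",375,232,0); dfit("top",383,-281,0)
E
```

```text
corners [345.6 227.1] [371.  266.5] width 46.9
dfit 257 [379.551 232.937  -0.577] rms 4.16 med 0.41
dfit 89 [ 3.84245e+02  2.31522e+02 -3.84000e-01] rms 8.8 med 4.23
dfit 109 [ 3.88625e+02 -2.84673e+02 -6.60000e-02] rms 8.36 med 1.6
```

Run:
```python
from h import *
go(373,237,40,2.565)
```

```text
shift [0.0037 0.0052 0.1936] turn 16.3 or -163.7 q6 -0.88 t 1.4
```

Call:
carry_out([
  [0.004,0.005,0.03,9,0.9],
  [0.004,0.005,0.07,16.3,0.9],
  [0.004,0.005,0.11,16.3,0.9],
  [0.004,0.005,0.15,16.3,0.9],
  [0.004,0.005,0.175,16.3,0.9],
  [0.004,0.005,0.19,16.3,0.9],
  [0.004,0.005,0.193,16.3,0.9],
  [0.004,0.005,0.193,16.3,0.9],
  [0.004,0.005,0.193,16.3,0.3],
  [0.004,0.005,0.193,16.3,0.3],
  [0.004,0.005,0.193,16.3,0.3],
  [0.004,0.005,0.193,16.3,0.3],
  [0.004,0.005,0.193,16.3,0.3],
  [0.004,0.005,0.193,16.3,0.3],
])

```text
t: 3.15
eef_pos: [373.1, 236.4, 211.8]
tcp_rot: [3.141, 0.0, 2.564]
ft_force: [0.3, -0.3, 4.8]
opening: 0.517
grip_force: 30.0
```

Run:
```python
from h import *
go(373,237,190,2.565)
shot("top"); P=cloud("top"); p=np.load("top.npz")["p"]
box=np.zeros(P.shape[:2],bool); box[150:220,195:350]=1
# tray bright white blob
m=box&(p.min(-1)>225); m2=cv2.morphologyEx(m.astype(np.uint8),cv2.MORPH_OPEN,np.ones((3,3)))
n,l,st,c=cv2.connectedComponentsWithStats(m2)
for i in range(1,n):
    if st[i,4]>30:
        Q=P[l==i]; print(st[i],c[i].round(1),np.nanmedian(Q,0).round(1),Q.min(0).round(),Q.max(0).round())
q=box&(P[...,2]>50)&(P[...,2]<62); Q=P[q]; print("rim",len(Q),cv2.minAreaRect(Q[:,:2].astype(np.float32)))
q=box&(P[...,2]>37)&(P[...,2]<43); Q=P[q]; Q=Q[Q[:,0]<575]; print("tube",len(Q),np.polyfit(Q[:,1],Q[:,0],1),Q[:,:2].min(0),Q[:,:2].max(0))
dfit("top",614,-48,0.08,45,15,47,38)
save(p,"tray",(195,150,350,220),5)
```

```text
shift [ 0.0004  0.0005 -0.1492] turn -0.0 or 180.0 q6 -0.58 t 3.15
[329 157   8   8  48] [332.6 160.6] [ 678.1 -246.5   26.2] [ 665. -258.   10.] [ 694. -237.   34.]
[283 164  22  22 418] [293.4 174.4] [ 628.8 -114.5   38.4] [nan nan nan] [nan nan nan]
[239 167  36  23 540] [252.6 178.2] [614.7  16.8  38.2] [nan nan nan] [nan nan nan]
[330 167  10  21 153] [334.5 177. ] [ 626.2 -252.8   12.3] [ 588. -268.    7.] [ 661. -239.   41.]
[205 168   7   8  45] [207.5 172. ] [635.3 162.1  27.5] [625. 149.   7.] [653. 171.  32.]
[206 177   8  22 156] [209.5 187.8] [586.1 155.3  11.7] [nan nan nan] [nan nan nan]
[278 187  10  15 105] [282.5 194.8] [559.7 -78.4  46. ] [nan nan nan] [nan nan nan]
[262 188  12  15 116] [266.9 195.6] [556.8 -30.7  45.4] [nan nan nan] [nan nan nan]
rim 367 ((612.6715698242188, -19.468292236328125), (274.2984313964844, 132.3397674560547), 85.21702575683594)
tube 691 [-8.65874481e-02  5.49749887e+02] [ 520.55535463 -275.42922233] [574.99891614 167.61655597]
dfit 124 [ 6.2094e+02 -4.9114e+01  1.0000e-03] rms 9.87 med 9.49
```

View pics/tray.png

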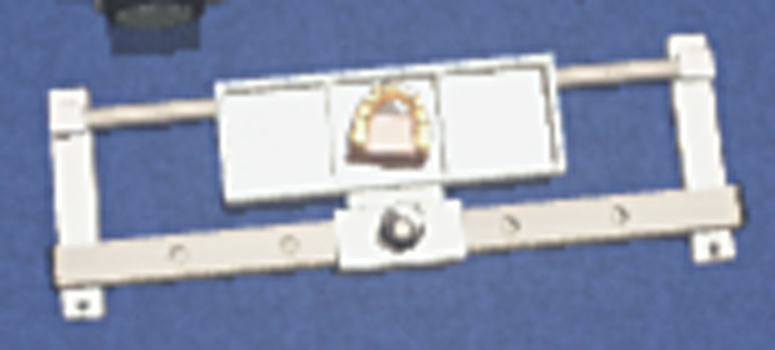

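The crop shows the holes at (178,254), (290,244), (511,224) and (620,214), and the tray's corners at (217,82), (553,55), (565,172) and (225,204).

Run:
```python
from h import *
f=lambda u,v,z:at("top",u/5+195-.4,v/5+150-.4,z)[:2]
H=np.array([f(*q,40) for q in [(178,254),(290,244),(511,224),(620,214)]])
C=np.array([f(*q,56) for q in [(217,82),(553,55),(565,172),(225,204)]])
print(H.round(1),H.mean(0),C.round(1),C.mean(0))
e=H[0]-H[3]; print("len",np.linalg.norm(e)); yaw=np.arctan2(-e[0],e[1]); print("yaw",yaw)
e=C[0]-C[1]+C[3]-C[2]; print("trayyaw",np.arctan2(-e[0],e[1]),np.linalg.norm(e)/2)
x=np.array([np.cos(yaw),np.sin(yaw)]);y=np.array([-x[1],x[0]])
o=H.mean(0)+67*x; print("origin",o,"vs tray",C.mean(0)); print("L",o+70*y,"R",o-70*y)
```

```text
[[ 542.1   84.8]
 [ 549.1   14.4]
 [ 563.1 -125.3]
 [ 570.2 -194.8]] [556.13932163 -55.21193961] [[ 649.5   61.4]
 [ 669.4 -151.3]
 [ 593.9 -157.7]
 [ 571.6   55.1]] [621.11996104 -48.14432091]
len 280.91203282969474
yaw 0.09988958626160017
trayyaw 0.09875913936686403 213.74348205415922
origin [622.80533883 -48.5304615 ] vs tray [621.11996104 -48.14432091]
L [615.82469006  21.12060125] R [ 629.78598761 -118.18152425]
```

Run:
```python
from h import *
go(609,23,190,3.2416)
```

```text
shift [-0.3141 -0.05   -0.1491] turn -38.8 or 141.2 q6 -0.58 t 3.2
```

Call:
carry_out([
  [0,0,-0.02,0,0.3],
  [0,0,-0.06,0,0.3],
  [0,0,-0.1,0,0.3],
  [-0.02,0,-0.13,0,0.3],
  [-0.05,-0.01,-0.149,-5,0.3],
  [-0.09,-0.015,-0.149,-11,0.3],
  [-0.13,-0.02,-0.149,-17,0.3],
  [-0.17,-0.025,-0.149,-23,0.3],
  [-0.21,-0.033,-0.149,-29,0.3],
  [-0.25,-0.04,-0.149,-34,0.3],
  [-0.285,-0.046,-0.149,-38.8,0.3],
  [-0.305,-0.05,-0.149,-38.8,0.3],
  [-0.314,-0.05,-0.149,-38.8,0.3],
  [-0.314,-0.05,-0.149,-38.8,0.3],
  [-0.314,-0.05,-0.149,-38.8,0.3],
])

```text
t: 5.08
eef_pos: [608.3, 23.9, 360.8]
tcp_rot: [3.141, -0.0, -3.041]
ft_force: [-0.7, -0.9, -1.4]
opening: 0.521
grip_force: 30.0
```

Run:
```python
from h import *
p,d=shot("wrist");save(p,"w2",s=1.5)
s=env.state();print(s["t"],s["eef_pos"],s["tcp_rot"],s["opening"])
go(609,23,79,3.2416)
```

```text
5.125 [608.38668078  23.88972911 360.87043823] [ 3.14137578e+00 -1.36699934e-04 -3.04126082e+00] 0.5181495891568774
shift [-0.0005 -0.001   0.1109] turn 0.0 or -180.0 q6 -1.74 t 5.125
```

View pics/w2.png

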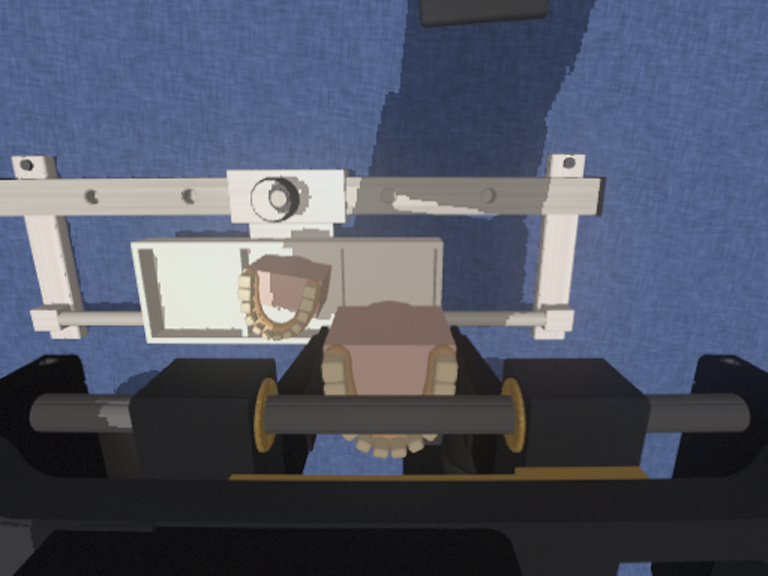

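The held cast's heel edge runs from (331,307) to (452,307). The holes show at (91,196), (190,196), (388,196) and (489,196), and the tray's robot-side corners at (132,241) and (442,238).

Run:
```python
from h import *
a,b=heel("wrist",(331,307),(452,307),z=198)
e=b-a;yaw=np.arctan2(-e[0],e[1]);x=np.array([np.cos(yaw),np.sin(yaw)]);print("cast",yaw,(a+b)/2+22*x)
H=np.array([at("wrist",u/1.5,v/1.5,40)[:2] for u,v in [(489,196),(388,196),(190,196),(91,196)]])
C=np.array([at("wrist",u/1.5,v/1.5,56)[:2] for u,v in [(442,238),(132,241)]])
e=H[0]-H[3];yaw=np.arctan2(-e[0],e[1]);x=np.array([np.cos(yaw),np.sin(yaw)]);y=np.array([-x[1],x[0]])
print(H.round(1),np.linalg.norm(e),yaw);o=H.mean(0)+67*x;print(o,o+70*y,o-70*y,"tray",C.mean(0)+37*x,np.linalg.norm(C[0]-C[1]))
```

```text
corners [582.1   0.9] [577.8  43.7] width 43.1
cast 0.09971205342653998 [601.88083688  24.47426566]
[[ 543.4   88.3]
 [ 550.6   18. ]
 [ 564.1 -120.2]
 [ 570.7 -190.7]] 280.2883697180671 0.09759100042140877
[623.9044109  -44.63017265] [617.08387938  25.03675171] [ 630.72494243 -114.29709701] tray [622.08180733 -44.63329954] 212.02879062643572
```

Run:
```python
from h import *
P=cloud("wrist")
for u,v in [(340,312),(390,315),(390,340),(390,385),(390,360),(440,312),(390,304),(390,300),(285,280),(345,375),(335,350)]:
    print((u,v),P[int(v/1.5),int(u/1.5)].round(1))
```

```text
(340, 312) [5.967e+02 5.000e-01 1.610e+02]
(390, 315) [591.8  23.  172.7]
(390, 340) [594.9  23.3 191.4]
(390, 385) [610.8  24.9 197. ]
(390, 360) [600.5  23.8 197.9]
(440, 312) [592.1  45.5 161.2]
(390, 304) [591.4  23.1 157.3]
(390, 300) [591.4  23.1 152.5]
(285, 280) [nan nan nan]
(345, 375) [606.4   7.9 201.5]
(335, 350) [597.6   3.3 199.7]
```

Call:
carry_out([
  [-0.0025,0,0.02,0,0.3],
  [-0.0025,0,0.05,0,0.3],
  [-0.0025,0,0.075,0,0.3],
  [-0.0025,0,0.09,0,0.3],
  [-0.0025,0,0.1,0,0.3],
  [-0.0025,0,0.106,0,0.3],
  [-0.0025,0,0.109,0,0.3],
  [-0.0025,0,0.11,0,0.3],
  [-0.0025,0,0.11,0,0.3],
])

```text
t: 6.25
eef_pos: [611.4, 23.3, 251.0]
tcp_rot: [3.142, 0.001, -3.042]
ft_force: [0.3, -0.2, -0.7]
opening: 0.519
grip_force: 30.0
```

Run:
```python
from h import *
p,d=shot("wrist");save(p,"w3",s=1.5)
s=env.state();print(s["t"],s["eef_pos"],s["ft_force"])
```

```text
6.3 [611.45680799  23.37218085 251.06437671] [-0.00443142 -0.34398302 -1.84500226]
```

View pics/w3.png

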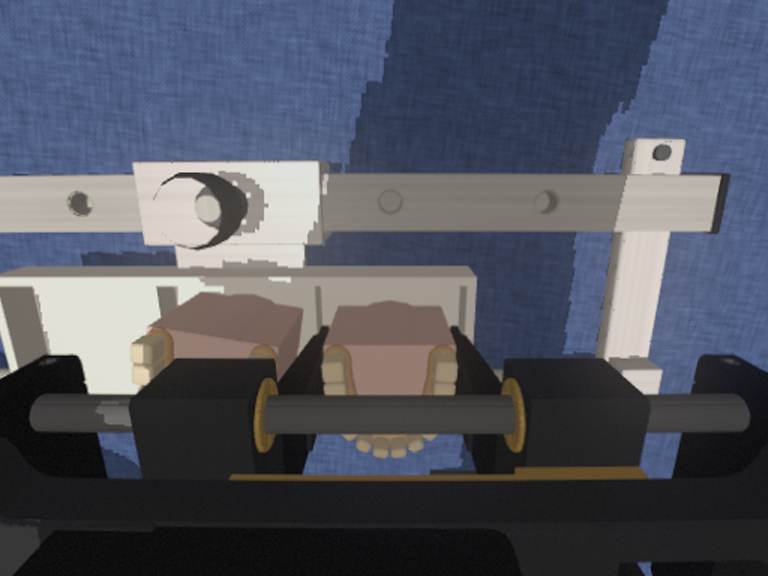

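cast_a is inside the left cell. Its heel is centred at 391 between the walls at 316 and 467, so I'll lower it slightly, release it and move to above cast_b.

Call:
carry_out([
  [0,0,0.001,0,0.3],
  [0,0,0.001,0,0.6],
  [0,0,0.001,0,0.6],
  [0,0,0.001,0,0.6],
  [0,0,-0.01,0,0.6],
  [0,0,-0.04,0,0.6],
  [0,0,-0.09,0,0.6],
  [0.01,-0.01,-0.14,0,0.6],
  [0.04,-0.045,-0.16,0,0.8],
  [0.08,-0.09,-0.16,0,0.8],
  [0.12,-0.13,-0.16,0,0.8],
  [0.16,-0.175,-0.16,0,0.8],
  [0.2,-0.22,-0.16,0,0.8],
  [0.235,-0.257,-0.16,0,0.8],
  [0.25,-0.274,-0.16,0,0.8],
  [0.258,-0.282,-0.16,0,0.8],
  [0.258,-0.282,-0.16,0,0.8],
  [0.258,-0.282,-0.16,0,0.8],
])

```text
t: 8.55
eef_pos: [383.2, -282.3, 410.8]
tcp_rot: [3.141, 0.0, -3.041]
ft_force: [0.4, -0.1, -0.1]
opening: 0.8
grip_force: 0.0
```

Run:
```python
from h import *
p,d=shot("wrist");save(p,"w4",s=1.5)
s=env.state();print(s["t"],s["eef_pos"],s["ft_force"])
x=dfit("wrist",383,-282,0)
g=x[:2]-5*np.array([np.cos(x[2]),np.sin(x[2])]); go(*g,40,x[2]+np.pi)
shot("top");P=cloud("top");p=np.load("top.npz")["p"]
save(np.hstack([p[150:220,195:350]]),"tray2",None,4)
```

```text
8.6 [ 383.2968411  -282.27925712  410.77826075] [ 0.03715829  0.51417395 -0.44078631]
dfit 270 [ 3.89487e+02 -2.77620e+02 -5.20000e-02] rms 5.09 med 0.66
shift [-0.0017  0.0047  0.1998] turn 8.8 or -171.2 q6 -2.45 t 8.6
```

View pics/w4.png

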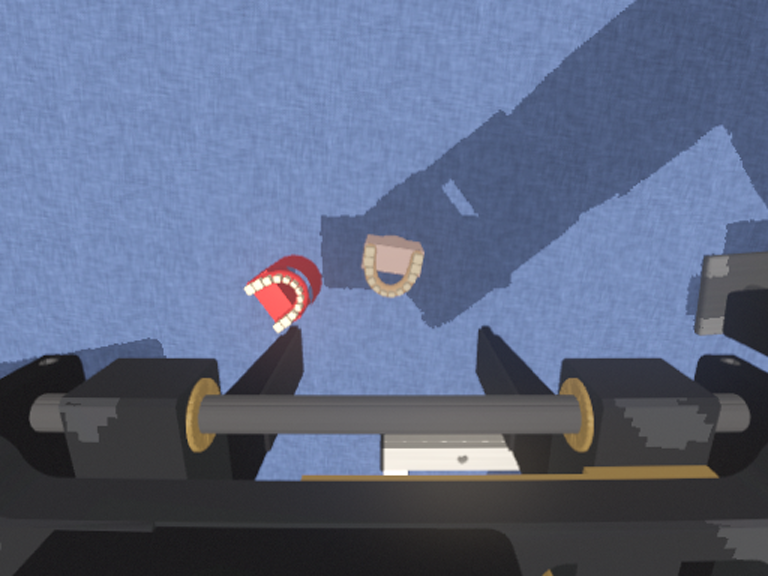

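View pics/tray2.png

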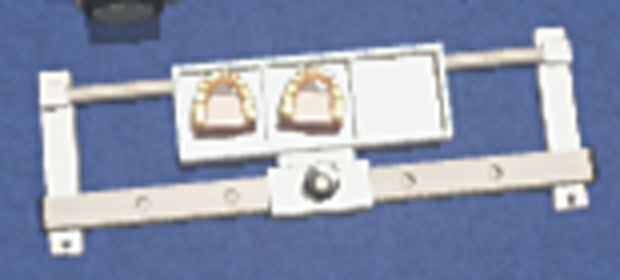

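cast_a stands well in its cell. cast_b is at (393,260), with its heel edge from (367,236) to (422,246). The red look-alike at (283,290) is clear of the fingers at a narrower opening.

Run:
```python
from h import *
a,b=heel("wrist",(367,236),(422,246)); e=b-a;yaw=np.arctan2(-e[0],e[1]);x=np.array([np.cos(yaw),np.sin(yaw)]);print(yaw,(a+b)/2+22*x)
dfit("wrist",385,-280,-0.05,38,4,45)
```

```text
corners [ 361.6 -301.9] [ 365.3 -256.3] width 45.8
-0.08047688749412302 [ 385.37260243 -280.85402712]
dfit 201 [ 3.88916e+02 -2.80280e+02 -5.20000e-02] rms 0.95 med 0.68
```

Call:
carry_out([
  [0,0.0025,0.03,8.8,0.7],
  [0,0.0025,0.08,8.8,0.7],
  [0,0.0025,0.13,8.8,0.7],
  [0,0.0025,0.165,8.8,0.7],
  [0,0.0025,0.185,8.8,0.7],
  [0,0.0025,0.196,8.8,0.7],
  [0,0.0025,0.1995,8.8,0.7],
  [0,0.0025,0.1995,8.8,0.7],
  [0,0.0025,0.1995,8.8,0.3],
  [0,0.0025,0.1995,8.8,0.3],
  [0,0.0025,0.1995,8.8,0.3],
  [0,0.0025,0.1995,8.8,0.3],
  [0,0.0025,0.1995,8.8,0.3],
])

```text
t: 10.28
eef_pos: [382.6, -280.5, 211.6]
tcp_rot: [-3.141, 0.001, 3.088]
ft_force: [-1.0, 1.6, 6.4]
opening: 0.52
grip_force: 30.0
```

Run:
```python
from h import *
s=env.state();print(s["eef_pos"])
go(625,-116.5,190,3.2416)
```

```text
[ 382.60348106 -280.50174996  211.63337649]
shift [-0.2333  0.1767 -0.1493] turn -8.8 or 171.2 q6 -2.29 t 10.275
```

Call:
carry_out([
  [0,0,-0.02,0,0.3],
  [0,0,-0.06,0,0.3],
  [0,0,-0.1,0,0.3],
  [-0.01,0.01,-0.135,0,0.3],
  [-0.04,0.03,-0.149,0,0.3],
  [-0.08,0.06,-0.149,-3,0.3],
  [-0.12,0.09,-0.149,-6,0.3],
  [-0.16,0.12,-0.149,-8.8,0.3],
  [-0.195,0.148,-0.149,-8.8,0.3],
  [-0.22,0.167,-0.149,-8.8,0.3],
  [-0.23,0.1745,-0.149,-8.8,0.3],
  [-0.233,0.1765,-0.149,-8.8,0.3],
  [-0.233,0.1765,-0.149,-8.8,0.3],
  [-0.233,0.1765,-0.149,-8.8,0.3],
])

```text
t: 12.02
eef_pos: [624.1, -117.4, 360.4]
tcp_rot: [3.142, -0.0, -3.043]
ft_force: [0.4, -0.2, -2.2]
opening: 0.518
grip_force: 30.0
```

Run:
```python
from h import *
p,d=shot("wrist");save(p,"w5",s=1.5)
s=env.state();print(s["t"],s["eef_pos"],s["tcp_rot"])
P=cloud("wrist")
for u,v in [(390,304),(390,310),(340,312),(440,312)]: print(P[int(v/1.5),int(u/1.5)].round(1))
go(625,-116.5,79,3.2416)
```

```text
12.075 [ 624.19762539 -117.37547436  360.36535995] [ 3.14149201e+00 -3.15824596e-05 -3.04264675e+00]
[ 606.6 -118.4  158.8]
[ 606.6 -118.4  167.5]
[ 611.6 -140.6  163.2]
[607.2 -96.3 163.2]
shift [-0.0009  0.0008  0.1104] turn -0.1 or 179.9 q6 -1.96 t 12.075
```

View pics/w5.png

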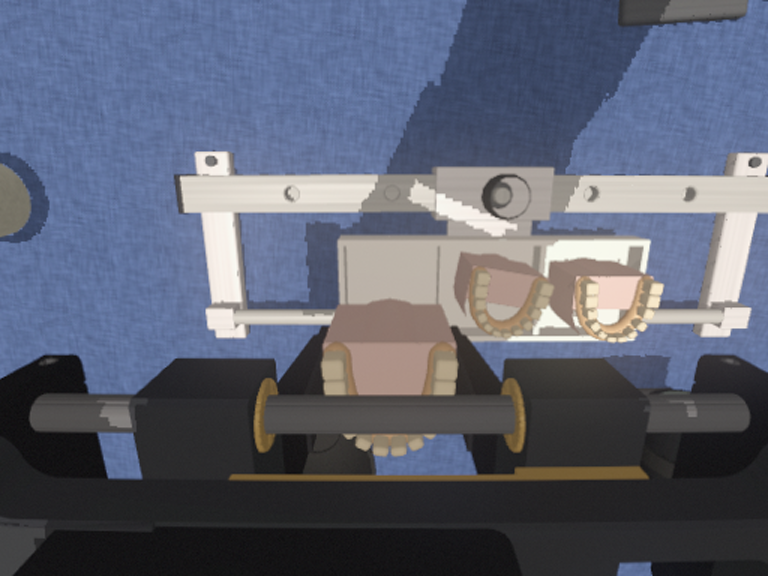

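Call:
carry_out([
  [-0.0015,0,0.02,0,0.3],
  [-0.0015,0,0.05,0,0.3],
  [-0.0015,0,0.075,0,0.3],
  [-0.0015,0,0.09,0,0.3],
  [-0.0015,0,0.1,0,0.3],
  [-0.0015,0,0.106,0,0.3],
  [-0.0015,0,0.109,0,0.3],
  [-0.0015,0,0.11,0,0.3],
  [-0.0015,0,0.1105,0,0.3],
  [-0.0015,0,0.1105,0,0.3],
])

```text
t: 13.32
eef_pos: [626.2, -116.6, 250.0]
tcp_rot: [-3.142, 0.0, -3.042]
ft_force: [0.2, 0.2, -0.4]
opening: 0.522
grip_force: 30.0
```

Run:
```python
from h import *
s=env.state();print(s["t"],s["eef_pos"],s["ft_force"])
shot("wrist"); P=cloud("wrist")
# robot-side tray wall inner z & heel; dividers
for v in [184,190,196,202,208]:
    print(v,[tuple(P[v,u].round(0)) for u in (200,212,220,260,300,310,320)])
```

```text
13.325 [ 626.20851571 -116.59041159  249.95923331] [ 0.19307207  0.17114713 -0.44607832]
184 [(np.float64(613.0), np.float64(-168.0), np.float64(-0.0)), (np.float64(597.0), np.float64(-149.0), np.float64(56.0)), (np.float64(597.0), np.float64(-145.0), np.float64(54.0)), (np.float64(594.0), np.float64(-119.0), np.float64(56.0)), (np.float64(592.0), np.float64(-94.0), np.float64(57.0)), (np.float64(591.0), np.float64(-87.0), np.float64(56.0)), (np.float64(591.0), np.float64(-81.0), np.float64(56.0))]
190 [(np.float64(618.0), np.float64(-167.0), np.float64(1.0)), (np.float64(604.0), np.float64(-150.0), np.float64(48.0)), (np.float64(606.0), np.float64(-146.0), np.float64(38.0)), (np.float64(603.0), np.float64(-118.0), np.float64(38.0)), (np.float64(600.0), np.float64(-90.0), np.float64(39.0)), (np.float64(597.0), np.float64(-85.0), np.float64(47.0)), (np.float64(599.0), np.float64(-76.0), np.float64(38.0))]
196 [(np.float64(624.0), np.float64(-167.0), np.float64(-0.0)), (np.float64(608.0), np.float64(-150.0), np.float64(49.0)), (np.float64(610.0), np.float64(-146.0), np.float64(39.0)), 
[... 362 characters left out ...]
oat64(615.0), np.float64(-146.0), np.float64(38.0)), (np.float64(609.0), np.float64(-118.0), np.float64(48.0)), (np.float64(609.0), np.float64(-89.0), np.float64(38.0)), (np.float64(605.0), np.float64(-84.0), np.float64(50.0)), (np.float64(608.0), np.float64(-74.0), np.float64(38.0))]
208 [(np.float64(635.0), np.float64(-167.0), np.float64(-1.0)), (np.float64(615.0), np.float64(-149.0), np.float64(51.0)), (np.float64(620.0), np.float64(-145.0), np.float64(38.0)), (np.float64(609.0), np.float64(-118.0), np.float64(61.0)), (np.float64(614.0), np.float64(-88.0), np.float64(38.0)), (np.float64(609.0), np.float64(-84.0), np.float64(50.0)), (np.float64(612.0), np.float64(-74.0), np.float64(39.0))]
```

Call:
carry_out([
  [0,0,0.0005,0,0.3],
  [0,0,0.0005,0,0.58],
  [0,0,0.0005,0,0.58],
  [0,0,0.0005,0,0.58],
  [0,0,-0.01,0,0.58],
  [0,0,-0.04,0,0.58],
  [0,0,-0.08,0,0.58],
  [0.02,0.02,-0.101,0,0.58],
  [0.045,0.05,-0.101,0,0.58],
  [0.06,0.066,-0.101,0,0.58],
  [0.063,0.07,-0.101,0,0.58],
  [0.063,0.07,-0.101,0,0.58],
  [0.063,0.07,-0.101,0,0.58],
])

```text
t: 15.0
eef_pos: [557.1, -53.7, 350.7]
tcp_rot: [-3.142, 0.0, -3.042]
ft_force: [-0.2, -0.1, -0.6]
opening: 0.577
grip_force: 0.0
```

Run:
```python
from h import *
s=env.state();print(s["t"],s["eef_pos"],s["tcp_rot"])
shot("top");pt=np.load("top.npz")["p"]
p,d=shot("wrist"); P=cloud("wrist")
m=(P[...,2]>80)&(P[...,2]<90)&(np.hypot(P[...,0]-556,P[...,1]+53)<22); Q=P[m]
if len(Q): print("knob top",len(Q),Q.mean(0),Q.min(0),Q.max(0),cv2.minEnclosingCircle(Q[:,:2].astype(np.float32)))
a=cv2.resize(p[...,::-1],(512,384)); b=cv2.resize(pt[150:220,195:350,::-1],(512,231),interpolation=cv2.INTER_CUBIC)
b=np.vstack([b]); cv2.imwrite("pics/last.png",np.vstack([a[:360],b])[:595])
```

```text
15.0 [557.10866508 -53.7374505  350.70724234] [-3.14154893e+00  3.39918272e-04 -3.04210112e+00]
knob top 149 [551.45046507 -52.32718986  82.8097479 ] [543.25357603 -64.9845564   80.06774725] [569.32608696 -38.63449341  85.80350272] ((556.528076171875, -51.48424530029297), 13.629339218139648)
```

View pics/last.png

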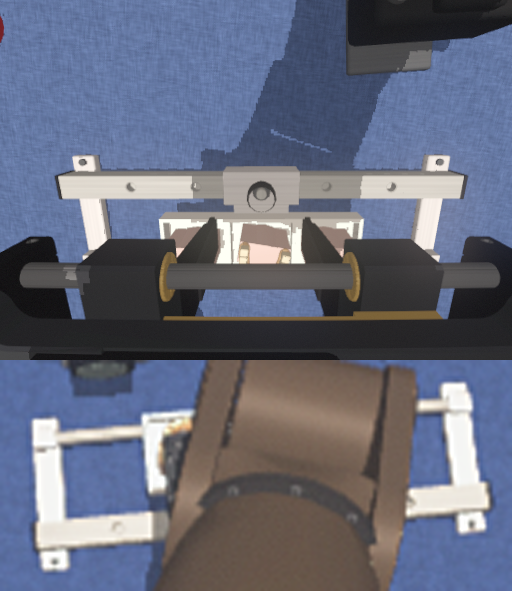

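The knob is under the tool, at (262,193) in the picture, and the casts stand in their cells. I'll go down, grip the knob and check the cast poses by depth before pulling.

Call:
carry_out([
  [0,0.0015,0.03,0,0.58],
  [0,0.0015,0.06,0,0.58],
  [0,0.0015,0.085,0,0.58],
  [0,0.0015,0.098,0,0.58],
  [0,0.0015,0.104,0,0.58],
  [0,0.0015,0.106,0,0.58],
  [0,0.0015,0.106,0,0.58],
  [0,0.0015,0.106,0,0.1],
  [0,0.0015,0.106,0,0.1],
  [0,0.0015,0.106,0,0.1],
  [0,0.0015,0.106,0,0.1],
  [0,0.0015,0.106,0,0.1],
  [0,0.0015,0.106,0,0.1],
  [0,0.0015,0.106,0,0.1],
])

```text
t: 16.85
eef_pos: [556.4, -51.7, 244.8]
tcp_rot: [-3.142, 0.0, -3.042]
ft_force: [-1.1, 0.1, 3.3]
opening: 0.279
grip_force: 30.0
```

Run:
```python
from h import *
s=env.state();print(s["t"],s["eef_pos"],s["ft_force"])
shot("scene"); P=cloud("scene")
for x,y in [(616,23.5),(623,-46.5),(630,-117)]:
    dfit("scene",x,y,0.1,36,21,44,38)
    m=(np.hypot(P[...,0]-x,P[...,1]-y)<28); print("top z",np.nanpercentile(P[m][:,2],[90,99]).round(1))
```

```text
16.85 [556.40562142 -51.71904618 244.84809474] [-1.06865374  0.09126448  3.2559099 ]
dfit 98 [6.19118e+02 2.68540e+01 1.03000e-01] rms 5.53 med 0.87
top z [308.1 358.3]
dfit 107 [ 6.23188e+02 -4.24050e+01 -6.10000e-02] rms 6.01 med 1.02
top z [338.4 351.2]
dfit 101 [ 6.32856e+02 -1.13702e+02  8.70000e-02] rms 5.64 med 0.79
top z [ 98.3 102.5]
```

Call:
carry_out([
  [0,0,-0.003,0,0.1],
  [0,0,-0.006,0,0.1],
  [0,0,-0.009,0,0.1],
  [0,0,-0.0108,0,0.1],
  [0,0,-0.0108,0,0.1],
  [0,0,-0.0108,0,0.1],
])

```text
t: 17.65
eef_pos: [556.4, -51.7, 255.4]
tcp_rot: [3.141, -0.0, -3.042]
ft_force: [2.5, -1.1, -8.3]
opening: 0.28
grip_force: 30.0
```

Call:
carry_out([
  [0,0.002,0,0,0.1],
  [0,0.005,0,0,0.1],
  [0,0.01,0,0,0.1],
  [0,0.016,0,0,0.1],
  [0,0.023,0,0,0.1],
  [0,0.03,0,0,0.1],
  [0,0.037,0,0,0.1],
  [0,0.044,0,0,0.1],
  [0,0.051,0,0,0.1],
  [0,0.057,0,0,0.1],
  [0,0.062,0,0,0.1],
  [0,0.066,0,0,0.1],
  [0,0.069,0,0,0.1],
  [0,0.07,0,0,0.1],
  [0,0.07,0,0,0.1],
  [0,0.07,0,0,0.1],
])

```text
t: 19.65
eef_pos: [549.4, 18.0, 255.5]
tcp_rot: [3.141, -0.0, -3.042]
ft_force: [1.8, 0.3, -9.7]
opening: 0.282
grip_force: 30.0
```

Travel measured: (-7.0, +69.7), which is 70.05 mm. Lowering the pin.

Call:
carry_out([
  [0,0,0.002,0,0.1],
  [0,0,0.004,0,0.1],
  [0,0,0.006,0,0.1],
  [0,0,0.008,0,0.1],
  [0,0,0.01,0,0.1],
  [0,0,0.0115,0,0.1],
  [0,0,0.0115,0,0.1],
  [0,0,0.0115,0,0.1],
  [0,0,0.0115,0,0.1],
])

```text
t: 20.78
eef_pos: [549.4, 18.0, 244.8]
tcp_rot: [-3.142, 0.001, -3.042]
ft_force: [-1.9, 2.6, 4.8]
opening: 0.279
grip_force: 30.0
```

Run:
```python
from h import *
s=env.state();print(s["t"],s["eef_pos"],s["ft_force"],s["grip_force"])
shot("scene"); P=cloud("scene")
for x,y in [(609,93),(616,23.5),(623,-46.5)]: dfit("scene",x+3,y+3.5,0.1,36,21,44,38)
```

```text
20.775 [549.35683033  17.95311664 244.84018708] [-1.88068262  2.55279538  4.79407075] 30.000982456840575
dfit 98 [6.12477e+02 9.64710e+01 1.03000e-01] rms 5.43 med 0.9
dfit 100 [ 6.16457e+02  2.71830e+01 -7.30000e-02] rms 5.34 med 1.09
dfit 97 [ 6.26087e+02 -4.33620e+01  1.28000e-01] rms 5.9 med 0.76
```

```bash
python3 -c "
from cell import env
print(env.job_done())"
```

```text
the job is handed in; nothing more can be done
None
```

I handed the job in at about 21 s. Both loose casts stand in the end cells with their fronts to the camera's side. The tray is 70 mm along towards the camera, the pin is home by the knob's height, and the gripper still holds the knob at 30 N. The hand-in gave no verdict.

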